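Rock the chair rungs and draw out the loose ones for regluing

ROBOT

A 7-joint arm with a two-finger parallel gripper is mounted at the origin on a cart in front of the work surface, level with it; the furniture and walls round the work are solid. World frame = base frame: x ahead of the robot, y to its left, z up, the work surface at z = 0. Lengths are in m, angles in rad, forces in N, time in s.
With the tool pointing down it reaches from about 0.4 to 0.875 m from the base axis. Payload 19.3 kg.
Tool frame: the origin (TCP) lies on the mounting face of the last link; the fingertips stand 173 mm ahead of it and the grasp point (between the pads) lies 155 mm ahead of it (bot.grip_point_offset is the distance from the TCP to the grasp point, in m); z points along the fingers, y is the line along which they close (so a half turn about z gives the same grasp; the last joint's range is limited). The gripper opens to 85 mm and grips with 20 to 120 N. Pads are 22 mm wide; open, the fingers measure 114 mm over their backs; the gripper's body (76 mm by 85 mm) begins 54 mm behind the grasp point. The pads swing forward as they close: fully open they stand 13 mm farther back than shut.
Start: joints at [1.048, 0.521, -0.036, 1.599, 0.021, 1.021, -0.113], TCP at [0.273, -0.562, 0.405] pointing down, gripper open.
Joint ranges: [-2.91, 2.91], [-0.3, 2.13], [-1.5, 1.42], [0.17, 2.43], [-1.26, 4.41], [0.16, 1.93], [-2.52, 2.52]. Speed limits (rad/s): [1.89, 1.89, 2.39, 2.39, 3.01, 3.01, 3.01].

INTERFACE

Orientations are given as [roll, pitch, yaw] about the fixed x, y, z axes, in that order (R = Rz(yaw) Ry(pitch) Rx(roll)).
In Python, from workcell import bot gives the robot as it stands.
- The arm moves only by the tool arm_command, never from a script. Its argument "deltas" is a list of rows, each a list of 3 entries, a list of its own where there are three numbers: the shift along the tool's x, y, z in cm, then the turn, a rotation vector about the tool's x, y, z in rad, then the finger opening in cm, from 0 to 8.54. In form: [[[tx, ty, tz], [rx, ry, rz], claw], ...]. A call has 1 to 20 rows; each row shifts and turns the commanded pose from where the row before left it, along the tool's axes as they then stand; what a row does not reach is not made up. A row lasts 1/10 s, in which the tool goes at most 50 mm and 8.59 degrees, less where a joint would pass 70% of its speed; a pose out of reach is approached as far as the arm can. A call with a gripper value outside its range is refused whole. The fingers move at their own pace and stop on an object; "newtons" is the grip in N (left out, the last holds). Time passes only in rows, so rows that do not move let the fingers close. It gives the time, the measured TCP pose, the force, the opening and the grip force at its end, in the units of the state.
- bot.observe(): the state, without advancing time (a new reading comes with each control period).
- bot.grab_frame(name): name is "scene" or "top" or "wrist"; returns a dict with "frame" (384x512x3 uint8, red, green, blue), "K" (3x3 intrinsics, pixels), "rvec" (rotation vector, rad) and "tvec" (3), from world to camera coordinates, as OpenCV has them; the wrist camera has in their place "T_tool_cam" (4x4, takes a point from camera to tool coordinates, whose origin is the TCP and whose axes are the flange's). Camera axes: x right, y down, z forward; pixel columns grow to the right and rows downward; lengths in m; the calibration is good to about 2 mm. The wrist camera is an equidistant fisheye: a pixel r from the principal point sees the ray r / f radians off the axis. A picture is of the moment at which its call begins: read the wrist's pose just before it. There is no depth.
- bot.job_done(): hands the job in; it is judged then, once.
Trained networks look in a picture, given as the dict that the camera call returned (one of the last four; its "shot" number tells which), for a name from the list of things; names that differ only in an ending like _2 or _b are one class to them, and where a whole thing is asked for, a point or a joint stands for the part that bears it (a point fixed in the world has none). Each returns a list of dicts, best first, with "p" (0 to 1); they miss things now and then, are a little off and sometimes report something else, mostly with a low value. They report only what shows in the picture. A call takes as long as a camera call.
- bot.find_in(name, picture): "rect" ([left, top, width, height] in pixels, round what is visible of it).
- bot.mark_of(name, picture): "at" ([column, row] in pixels: a listed point, or the origin of a listed thing).
The state is a dict: "clock": time; "qpos": joint angles; "qd": joint speeds; "joint_efforts": joint torques, N m; "position": TCP position; "tool_rot": TCP orientation; "force": force on the tool from outside, world axes, zero at the start; "moment": the same for the moment, N m; "grip_width": finger opening in m; "finger_force": force on a finger pad.
Only numpy, scipy, OpenCV 4.12 (cv2) and the standard library are available. Lean on these libraries where they do the work, as an engineer would, in place of code of your own. Each camera call takes 0.05 s, during which the arm holds its last target. There are 200 camera calls.

TASK

A chair leg is held down on the bench with its three rungs pointing at you; some of their glue joints have failed. Take the rungs one at a time: rock each gently from side to side through all the play it has, and if it is loose draw it straight out and lay it flat in the blue tray before you go on to the next. Leave the sound rungs in the leg without straining them, do not drop the loose ones, and leave the other things on the bench alone.

Things in the scene. Friction and masses are not known exactly. Their poses are not given: they have to be found in the camera images.
- chair_leg: square wooden chair leg, 42 x 42 x 460 mm, lying level, fixed. Origin: on the bench under the middle of its front face (towards the robot); x into the leg, y along it to the left, z up. Three rungs stick out of the front face, square to it, at y = -105, 0, +105, axes 56 above the bench; which rung is where varies. Mortises 30 deep. Two steel hook holdfasts, 123 high, over the leg at y = +-176
- rung_1: chair rung, all three look alike: pale wooden bar 170 mm between shoulders, 24 wide, 22 high, plus a tenon 25 long, 15 wide, 13 high on each end. Origin: on its axis at the shoulder against the leg; x along the rung into the leg, y across, z up. Rests on a packing block 45 high, 90 wide, 59 to 104 in front of the leg. 50 to 100 g
- rung_1_end (a point): axis of rung_1 at its free shoulder, 170 mm from its origin. If sound (glued) this end only springs sideways, about 4 N per mm; past some 23 N the glue cracks and it stays bent. It cannot be drawn out. If loose (2.5 mm play in the mortise) this end swings easily, under 4 N, about 15 mm either way, stays where it is left, and the rung draws straight out with little force
- rung_2: chair rung, all three look alike: pale wooden bar 170 mm between shoulders, 24 wide, 22 high, plus a tenon 25 long, 15 wide, 13 high on each end. Origin: on its axis at the shoulder against the leg; x along the rung into the leg, y across, z up. Rests on a packing block 45 high, 90 wide, 59 to 104 in front of the leg. 50 to 100 g
- rung_2_end (a point): axis of rung_2 at its free shoulder, 170 mm from its origin. If sound (glued) this end only springs sideways, about 4 N per mm; past some 23 N the glue cracks and it stays bent. It cannot be drawn out. If loose (2.5 mm play in the mortise) this end swings easily, under 4 N, about 15 mm either way, stays where it is left, and the rung draws straight out with little force
- rung_3: chair rung, all three look alike: pale wooden bar 170 mm between shoulders, 24 wide, 22 high, plus a tenon 25 long, 15 wide, 13 high on each end. Origin: on its axis at the shoulder against the leg; x along the rung into the leg, y across, z up. Rests on a packing block 45 high, 90 wide, 59 to 104 in front of the leg. 50 to 100 g
- rung_3_end (a point): axis of rung_3 at its free shoulder, 170 mm from its origin. If sound (glued) this end only springs sideways, about 4 N per mm; past some 23 N the glue cracks and it stays bent. It cannot be drawn out. If loose (2.5 mm play in the mortise) this end swings easily, under 4 N, about 15 mm either way, stays where it is left, and the rung draws straight out with little force
- tray: shallow blue tray with a black rubber floor, fixed, 178 x 282 outside, 158 x 268 inside, rim 34 high, floor 7 above the bench; origin on the bench under its centre, x across its short side (away from the robot), y along its long side (to the left). Room for the loose rungs side by side, lengthwise
- glue_bottle: white bottle of wood glue with an orange nozzle, 46 x 64, 179 high, standing; a bystander to leave alone; origin under its middle
- paint_brush: flat brush with a wooden handle, 187 long, 13 high, lying; a bystander to leave alone; origin under its middle
- tin_screws: open tin of screws, 75 across, 46 high; a bystander to leave alone; origin under its middle

How it is judged:
By the outcome, as a careful person would: the job done as asked, in the order asked, and still so for the second after the job is handed in, with the robot touching nothing.
It also fails if it takes over 72 s, if anything falls off the work surface, if the arm or the gripper's body presses on something with over 40 N, if the wrist force passes 120 N, or if a joint passes its speed limit or range.

## Working session

There is one attempt and no reset: what is moved stays moved. The work goes in short steps, Python scripts to look and compute and a tool call to move; the robot and the scene stay as the last step left them, time stands still between calls to the robot, and variables do not carry over. Pictures are saved under pics/ and viewed, at most 13 in all, crops included, and the job is handed in when it is done.

Besides the shell and the picture viewer there is one more tool, called after "Request:" as a command line: name --argument value ..., lists and objects as JSON in quotes. arm_command: Moves the arm, as the interface text tells. Its arguments: {"type":"object","properties":{"deltas":{"type":"array","items":{"type":"array"}},"newtons":{"type":"number"}},"required":["deltas"]}

```bash
ls; mkdir -p pics; python3 - <<'E'
from workcell import bot
import cv2
s=bot.observe(); print({k:(s[k]) for k in ('clock','position','tool_rot','force','grip_width')})
import numpy as np
a=bot.grab_frame("scene"); b=bot.grab_frame("top")
for n,d in(("scene",a),("top",b)):
    for q in ("rung_1","rung_1_end","chair_leg","tray","glue_bottle","paint_brush","tin_screws"):
        print(n,q,[(np.round(x["at"]).tolist(),round(x["p"],2)) for x in bot.mark_of(q,d)])
    print(d["K"].tolist(),cv2.Rodrigues(d["rvec"])[0].round(3).tolist(),d["tvec"])
im=np.vstack([a["frame"],b["frame"]])
cv2.imwrite("pics/a.png",cv2.resize(np.hstack([a["frame"],b["frame"]]),(800,300))[:,:,::-1])
cv2.imwrite("pics/top.png",b["frame"][:,:,::-1])
cv2.imwrite("pics/scene.png",a["frame"][:,:,::-1])
E
```

```text
pics
{'clock': 0.0, 'position': array([ 0.27337313, -0.56189023,  0.40414573]), 'tool_rot': array([-3.14049133e+00,  4.11663049e-05,  4.52826735e-01]), 'force': array([-0.76718352, -0.53721887,  0.36017819]), 'grip_width': 0.08538404502220698}
scene rung_1 [([241.0, 178.0], 0.89), ([203.0, 169.0], 0.8), ([220.0, 173.0], 0.55)]
scene rung_1_end [([203.0, 170.0], 0.74), ([184.0, 185.0], 0.55)]
scene chair_leg [([222.0, 186.0], 0.79)]
scene tray [([292.0, 226.0], 0.98)]
scene glue_bottle [([334.0, 214.0], 0.91), ([359.0, 254.0], 0.57)]
scene paint_brush [([204.0, 215.0], 0.77)]
scene tin_screws [([359.0, 250.0], 0.77)]
[[386.98516462918155, 0.0, 261.6203682403483], [0.0, 386.98516462918155, 197.70843441344786], [0.0, 0.0, 1.0]] [[0.558, -0.829, -0.01], [-0.341, -0.218, -0.914], [0.756, 0.514, -0.405]] [-0.32839962  0.20125641  0.99011713]
top rung_1 [([202.0, 168.0], 0.89), ([167.0, 163.0], 0.71), ([134.0, 156.0], 0.62), ([189.0, 222.0], 0.46)]
top rung_1_end [([157.0, 213.0], 0.93)]
top chair_leg [([171.0, 164.0], 0.88)]
top tray [([291.0, 208.0], 0.75)]
top glue_bottle [([322.0, 163.0], 0.79)]
top paint_brush [([209.0, 235.0], 0.87)]
top tin_screws [([368.0, 224.0], 0.63)]
[[411.02129589870515, 0.0, 254.5748261263134], [0.0, 411.02129589870515, 193.77997029847174], [0.0, 0.0, 1.0]] [[0.009, -1.0, -0.0], [-0.998, -0.009, -0.064], [0.064, 0.001, -0.998]] [-0.07250222  0.50398188  1.28146861]
```

View pics/top.png

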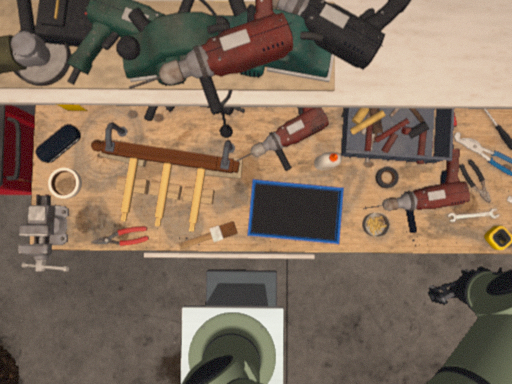

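View pics/scene.png

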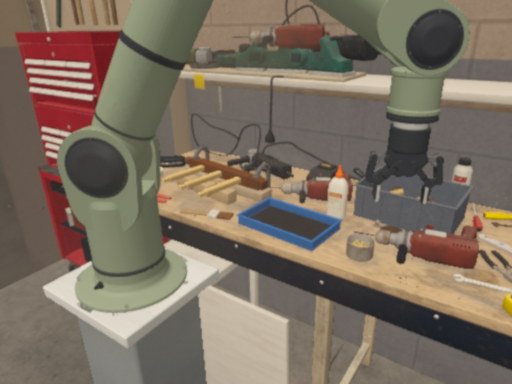

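The top view shows the leg tilted about 8°, its ends at about (95,145) and (240,168). The rungs run from (136,158) to (125,220), (166,163) to (158,225) and (201,168) to (193,230). The tray is centred at about (296,211), the brush lies at (210,235), and the glue bottle stands at (330,158).

```bash
cat > h.py <<'E'
import numpy as np, cv2
from workcell import bot
def world(d,uv,z):
    R=cv2.Rodrigues(np.array(d["rvec"]))[0]; t=np.array(d["tvec"]).ravel()
    r=R.T@np.linalg.inv(d["K"])@np.array([uv[0],uv[1],1.]); c=-R.T@t
    return c+r*(z-c[2])/r[2]
def proj(d,P):
    return cv2.projectPoints(np.array(P,float).reshape(-1,3),np.array(d["rvec"]),np.array(d["tvec"]),d["K"],None)[0][:,0]
def rung(d, lo, hi):  # pale-wood mask component helper
    pass
E
python3 - <<'E'
from h import *
d=bot.grab_frame("top")
f=cv2.resize(d["frame"],None,fx=4,fy=4,interpolation=cv2.INTER_CUBIC)
c=f[130*4:255*4,80*4:280*4][:,:,::-1]
cv2.imwrite("pics/crop.png",c)
hsv=cv2.cvtColor(d["frame"],cv2.COLOR_RGB2HSV)
for p in [(130,190),(162,190),(197,200),(150,190),(145,185),(150,210)]: print(p,hsv[p[1],p[0]],d["frame"][p[1],p[0]])
for n,px,z in [("o1",(136,157),.067),("o2",(167,163),.067),("o3",(202,168),.067),("e1",(125,221),.067),("e2",(158,225),.067),("e3",(193,231),.067),("trayTL",(252,180),.034),("trayTR",(342,186),.034),("trayBL",(248,237),.034),("trayBR",(339,243),.034),("brush",(209,235),.01),("bottle",(326,163),.05),("tin",(375,225),.03),("hf1",(118,130),.123),("hf2",(228,145),.123)]:
    print(n,world(d,px,z).round(3))
E
```

```text
(130, 190) [ 17 150 225] [225 166  93]
(162, 190) [ 18 138 238] [238 188 109]
(197, 200) [ 19 147 235] [235 185 100]
(150, 190) [ 16 113 201] [201 159 112]
(145, 185) [ 14 118 155] [155 117  83]
(150, 210) [ 13 107 177] [177 135 103]
o1 [0.61  0.295 0.067]
o2 [0.593 0.2   0.067]
o3 [0.579 0.093 0.067]
e1 [0.415 0.323 0.067]
e2 [0.404 0.223 0.067]
e3 [0.387 0.117 0.067]
trayTL [ 0.546 -0.059  0.034]
trayTR [ 0.53  -0.34   0.034]
trayBL [ 0.369 -0.049  0.034]
trayBR [ 0.354 -0.33   0.034]
brush [0.374 0.075 0.01 ]
bottle [ 0.6   -0.288  0.05 ]
tin [ 0.41  -0.443  0.03 ]
hf1 [0.681 0.333 0.123]
hf2 [0.64  0.011 0.123]
```

View pics/crop.png

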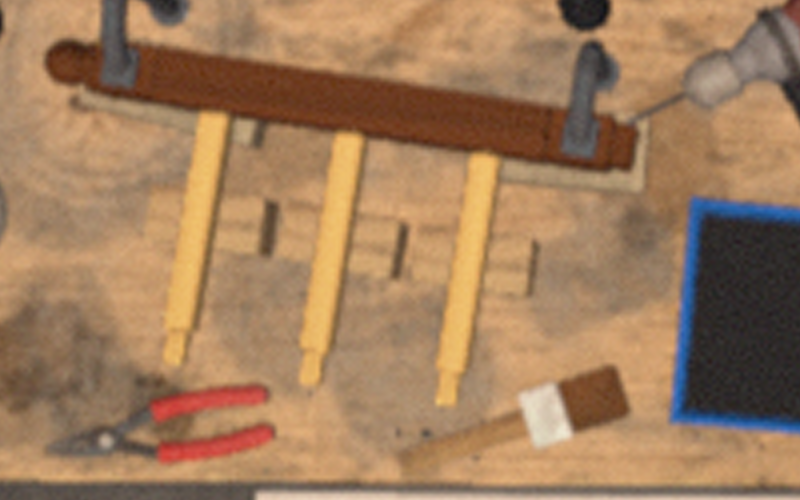

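The crop shows three rungs with free shoulders at about (180,328), (317,348) and (452,370) in crop pixels, each resting on its packing block. The brush and pliers are clear of the ends. Next I'll segment the rungs for exact axes.

```bash
cat >> h.py <<'E'
def axes(d):
    hsv=cv2.cvtColor(d["frame"],cv2.COLOR_RGB2HSV)
    m=((hsv[...,1]>122)&(hsv[...,2]>205)&(abs(hsv[...,0].astype(int)-18)<5)).astype(np.uint8)
    m[:150]=0;m[245:]=0;m[:,:110]=0;m[:,220:]=0
    n,l,s,c=cv2.connectedComponentsWithStats(m)
    out=[]
    for i in range(1,n):
        if s[i,4]<120: continue
        v,u=np.nonzero(l==i)
        P=np.array([world(d,(a,b),.067)[:2] for a,b in zip(u,v)])
        w=cv2.fitLine(P.astype(np.float32),cv2.DIST_HUBER,0,.01,.01).ravel()
        dr=w[:2]*np.sign(w[0]); t=(P-w[2:])@dr
        yaw=np.arctan2(dr[1],dr[0])
        out.append((s[i,4],w[2:]+dr*t.min(),w[2:]+dr*t.max(),yaw))
    return out
E
python3 - <<'E'
from h import *
d=bot.grab_frame("top")
for a in axes(d): print(a[0],a[1].round(4),a[2].round(4),round(a[3],4),np.linalg.norm(a[2]-a[1]).round(4))
T=[world(d,p,.034)[:2] for p in [(252,180),(342,186),(339,243),(248,237)]]
hsv=cv2.cvtColor(d["frame"],cv2.COLOR_RGB2HSV)
m=((abs(hsv[...,0].astype(int)-110)<12)&(hsv[...,1]>150)&(hsv[...,2]>90)).astype(np.uint8); m[:170]=0;m[250:]=0;m[:,:240]=0;m[:,350:]=0
v,u=np.nonzero(m); P=np.array([world(d,(a,b),.034)[:2] for a,b in zip(u,v)],np.float32)
print(cv2.minAreaRect(P))
E
```

```text
402 [0.4153 0.3318] [0.6065 0.3045] -0.142 0.1931
405 [0.4036 0.2276] [0.5909 0.2008] -0.1421 0.1892
403 [0.3894 0.1239] [0.5761 0.0972] -0.1421 0.1886
((0.4508987069129944, -0.19483453035354614), (0.2803891599178314, 0.16986966133117676), 85.24527740478516)
```

Request:
arm_command --deltas '[[[3.92,-2.43,0],[0,0,0],6],[[3.92,-2.43,0],[0,0,0],6],[[3.92,-2.43,0],[0,0,0],6],[[3.92,-2.43,0],[0,0,0],6],[[3.92,-2.43,0],[0,0,0],6],[[3.92,-2.43,0],[0,0,0],6],[[3.92,-2.43,0],[0,0,0],6],[[3.92,-2.43,0],[0,0,0],6],[[1.77,-4.22,0],[0,0,0],6],[[1.77,-4.22,0],[0,0,0],6],[[1.77,-4.22,0],[0,0,0],6],[[1.77,-4.22,0],[0,0,0],6],[[1.77,-4.22,0],[0,0,0],6],[[1.77,-4.22,0],[0,0,0],6],[[1.77,-4.22,0],[0,0,0],6],[[1.77,-4.22,0],[0,0,0],6]]' --newtons 40

```text
clock: 2.5
position: [0.4496, 0.1173, 0.405]
tool_rot: [3.141, -0.001, 0.453]
force: [1.0, -0.2, 1.2]
grip_width: 0.0605
finger_force: 0.0
```

Request:
arm_command --deltas '[[[0,0,0],[0,0,-0.1498],6],[[0,0,0],[0,0,-0.1498],6],[[0,0,0],[0,0,-0.1498],6],[[0,0,0],[0,0,-0.1498],6],[[0,0,0],[0,0,-0.1498],6],[[0,0,0],[0,0,-0.1498],6],[[0,0,0],[0,0,-0.1498],6],[[0,0,0],[0,0,-0.1498],6],[[0,0,0],[0,0,-0.1498],6],[[0,0,0],[0,0,-0.1498],6],[[0,0,0],[0,0,-0.1498],6],[[0,0,0],[0,0,-0.1498],6],[[0,0,0],[0,0,-0.1498],6],[[0,0,0],[0,0,-0.1498],6],[[0,0,0],[0,0,-0.1498],6],[[0,0,0],[0,0,-0.1498],6],[[0,0,0],[0,0,-0.1498],6],[[0,0,0],[0,0,0],6],[[0,0,0],[0,0,0],6]]'

```text
clock: 4.4
position: [0.4501, 0.1153, 0.4047]
tool_rot: [3.141, 0.0, 2.994]
force: [0.1, 0.0, -0.1]
grip_width: 0.0601
finger_force: 0.0
```

Request:
arm_command --deltas '[[[0,0,3.6],[0,0,0],6],[[0,0,3.6],[0,0,0],6],[[0,0,3.6],[0,0,0],6],[[0,0,3.6],[0,0,0],6],[[0,0,2.5],[0,0,-0.006],6],[[0,0,1.5],[0,0,0],4.5],[[0,0,0],[0,0,0],3.4],[[0,0,0],[0,0,0],3.4],[[0,0,0],[0,0,0],3.4]]'

```text
clock: 5.3
position: [0.4503, 0.1156, 0.2217]
tool_rot: [3.141, 0.001, 3.004]
force: [-0.4, 0.4, -0.0]
grip_width: 0.034
finger_force: 0.0
```

```bash
cat >> h.py <<'E'
def wrist_world(d,s,uv,z):
    from scipy.spatial.transform import Rotation as R
    K=d["K"]; x=(uv[0]-K[0][2])/K[0][0]; y=(uv[1]-K[1][2])/K[1][1]; th=np.hypot(x,y)
    r=np.array([x/th*np.sin(th),y/th*np.sin(th),np.cos(th)])
    T=np.array(d["T_tool_cam"]); Rw=R.from_euler('xyz',s["tool_rot"]).as_matrix()
    c=Rw@T[:3,3]+s["position"]; r=Rw@T[:3,:3]@r
    return c+r*(z-c[2])/r[2]
E
python3 - <<'E'
from h import *
s=bot.observe(); d=bot.grab_frame("wrist"); print(s["position"],s["force"],s["grip_width"])
cv2.imwrite("pics/w1.png",d["frame"][:,:,::-1])
E
```

```text
[0.4503328  0.11561392 0.22165954] [-0.42933821  0.42560274 -0.01150587] 0.03403597249028014
```

View pics/w1.png

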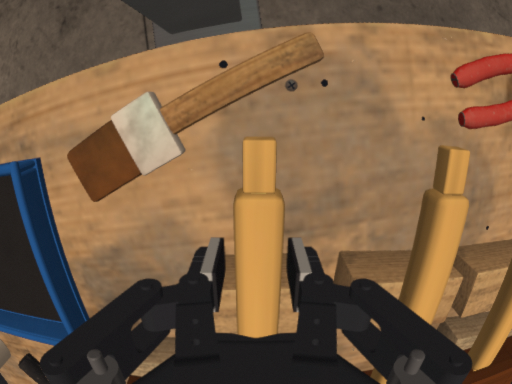

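The rung sits between the pads with a gap of about 5 mm on the left (x≈224–234) and 3 mm on the right (x≈284–290). Now a gentle rocking test.

Request:
arm_command --deltas '[[[0,0.2,0],[0,0,0],3.4],[[0,0.2,0],[0,0,0],3.4],[[0,0.1,0],[0,0,0],3.4],[[0,0,0],[0,0,0],3.4]]'

```text
clock: 5.75
position: [0.4507, 0.1207, 0.2208]
tool_rot: [3.141, 0.0, 3.005]
force: [0.2, -0.2, -0.2]
grip_width: 0.0339
finger_force: 0.0
```

Request:
arm_command --deltas '[[[0,0.1,0],[0,0,0],3.4],[[0,0,0],[0,0,0],3.4]]'

```text
clock: 5.95
position: [0.4508, 0.1216, 0.2207]
tool_rot: [3.142, -0.0, 3.005]
force: [0.1, -1.2, -0.0]
grip_width: 0.0338
finger_force: 0.0
```

Request:
arm_command --deltas '[[[0,0.1,0],[0,0,0],3.4],[[0,0,0],[0,0,0],3.4]]'

```text
clock: 6.15
position: [0.4509, 0.1223, 0.2206]
tool_rot: [-3.141, -0.0, 3.005]
force: [-0.7, -2.2, -0.0]
grip_width: 0.0341
finger_force: 1.0
```

Request:
arm_command --deltas '[[[0,0.1,0],[0,0,0],3.4],[[0,0,0],[0,0,0],3.4]]'

```text
clock: 6.35
position: [0.451, 0.123, 0.2206]
tool_rot: [-3.14, -0.0, 3.005]
force: [-0.5, -5.4, 1.3]
grip_width: 0.034
finger_force: 2.7
```

Request:
arm_command --deltas '[[[0,0.1,0],[0,0,0],3.4],[[0,0,0],[0,0,0],3.4]]'

```text
clock: 6.55
position: [0.4511, 0.1236, 0.2205]
tool_rot: [-3.139, -0.001, 3.004]
force: [-0.6, -8.9, 2.7]
grip_width: 0.0343
finger_force: 4.2
```

Request:
arm_command --deltas '[[[0,-0.3,0],[0,0,0],3.4],[[0,-0.3,0],[0,0,0],3.4],[[0,-0.3,0],[0,0,0],3.4],[[0,-0.3,0],[0,0,0],3.4],[[0,0,0],[0,0,0],3.4]]'

```text
clock: 7.05
position: [0.4496, 0.1122, 0.2207]
tool_rot: [3.142, 0.0, 3.005]
force: [-0.2, 1.0, 0.5]
grip_width: 0.0338
finger_force: 0.0
```

Request:
arm_command --deltas '[[[0,-0.1,0],[0,0,0],3.4],[[0,0,0],[0,0,0],3.4]]'

```text
clock: 7.25
position: [0.4495, 0.1117, 0.2207]
tool_rot: [3.141, 0.0, 3.005]
force: [0.0, 1.7, -0.7]
grip_width: 0.0341
finger_force: 0.7
```

Request:
arm_command --deltas '[[[0,-0.1,0],[0,0,0],3.4],[[0,0,0],[0,0,0],3.4]]'

```text
clock: 7.45
position: [0.4494, 0.111, 0.2208]
tool_rot: [3.141, 0.0, 3.006]
force: [-0.3, 5.8, -0.3]
grip_width: 0.0341
finger_force: 2.5
```

Request:
arm_command --deltas '[[[0,-0.1,0],[0,0,0],3.4],[[0,0,0],[0,0,0],3.4]]'

```text
clock: 7.65
position: [0.4493, 0.1104, 0.2208]
tool_rot: [3.14, 0.0, 3.006]
force: [-0.9, 7.4, -1.8]
grip_width: 0.0335
finger_force: 4.0
```

Rung A (right) is sound. On to the middle rung.

Request:
arm_command --deltas '[[[0,0.65,0],[0,0,0],4.5],[[0,0,0],[0,0,0.004],6],[[0,0,-3],[0,0,0],6],[[0,0,-3],[0,0,0],6],[[0,3.5,0],[0,0,0],6],[[0,3.5,0],[0,0,0],6],[[0,3.5,0],[0,0,0],6],[[0,0,0],[0,0,0],6],[[0,0,3],[0,0,0],6],[[0,0,3],[0,0,0],4.5],[[0,0,0],[0,0,0],3.4],[[0,0,0],[0,0,0],3.4],[[0,0,0],[0,0,0],3.4]]'

```text
clock: 8.95
position: [0.4651, 0.22, 0.222]
tool_rot: [3.141, 0.001, 3.001]
force: [0.9, -0.5, -0.4]
grip_width: 0.0337
finger_force: 0.0
```

Request:
arm_command --deltas '[[[0,0.2,0],[0,0,0],3.4],[[0,0.2,0],[0,0,0],3.4],[[0,0.1,0],[0,0,0],3.4],[[0,0,0],[0,0,0],3.4]]'

```text
clock: 9.35
position: [0.4655, 0.2251, 0.2209]
tool_rot: [3.141, 0.0, 3.002]
force: [-0.5, 0.8, -0.2]
grip_width: 0.0337
finger_force: 0.0
```

Request:
arm_command --deltas '[[[0,0.1,0],[0,0,0],3.4],[[0,0,0],[0,0,0],3.4]]'

```text
clock: 9.55
position: [0.4656, 0.226, 0.2207]
tool_rot: [3.142, -0.0, 3.001]
force: [-0.4, 0.1, -0.2]
grip_width: 0.0337
finger_force: 0.0
```

Request:
arm_command --deltas '[[[0,0.1,0],[0,0,0],3.4],[[0,0,0],[0,0,0],3.4]]'

```text
clock: 9.75
position: [0.4657, 0.227, 0.2207]
tool_rot: [3.142, -0.0, 3.001]
force: [-0.2, -0.7, 0.4]
grip_width: 0.0343
finger_force: 0.0
```

Request:
arm_command --deltas '[[[0,0.1,0],[0,0,0],3.4],[[0,0,0],[0,0,0],3.4]]'

```text
clock: 9.95
position: [0.4659, 0.228, 0.2207]
tool_rot: [3.142, -0.0, 3.001]
force: [0.6, -0.3, -1.0]
grip_width: 0.0342
finger_force: 0.0
```

Request:
arm_command --deltas '[[[0,0.1,0],[0,0,0],3.4],[[0,0,0],[0,0,0],3.4]]'

```text
clock: 10.15
position: [0.466, 0.229, 0.2207]
tool_rot: [3.142, -0.0, 3.001]
force: [0.3, -0.7, 0.3]
grip_width: 0.0339
finger_force: 0.0
```

Request:
arm_command --deltas '[[[0,0.1,0],[0,0,0],3.4],[[0,0,0],[0,0,0],3.4]]'

```text
clock: 10.35
position: [0.4662, 0.23, 0.2207]
tool_rot: [3.142, -0.0, 3.001]
force: [0.4, -0.2, -0.3]
grip_width: 0.0339
finger_force: 0.0
```

Request:
arm_command --deltas '[[[0,0.1,0],[0,0,0],3.4],[[0,0.1,0],[0,0,0],3.4],[[0,0.1,0],[0,0,0],3.4],[[0,0,0],[0,0,0],3.4]]'

```text
clock: 10.75
position: [0.4666, 0.233, 0.2207]
tool_rot: [3.141, 0.0, 3.002]
force: [0.3, 0.8, 0.3]
grip_width: 0.034
finger_force: 0.0
```

Request:
arm_command --deltas '[[[0,0.1,0],[0,0,0],3.4],[[0,0.1,0],[0,0,0],3.4],[[0,0,0],[0,0,0],3.4]]'

```text
clock: 11.05
position: [0.4669, 0.235, 0.2207]
tool_rot: [3.141, -0.0, 3.001]
force: [-0.1, 0.2, 0.0]
grip_width: 0.0337
finger_force: 0.0
```

Request:
arm_command --deltas '[[[0,0.1,0],[0,0,0],3.4],[[0,0.1,0],[0,0,0],3.4],[[0,0,0],[0,0,0],3.4]]'

```text
clock: 11.35
position: [0.4671, 0.237, 0.2207]
tool_rot: [3.141, -0.0, 3.002]
force: [0.1, 0.1, -0.6]
grip_width: 0.0337
finger_force: 0.0
```

```bash
python3 - <<'E'
from h import *
d=bot.grab_frame("wrist")
cv2.imwrite("pics/w2.png",d["frame"][:,:,::-1])
E
```

```text
(no output)
```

View pics/w2.png

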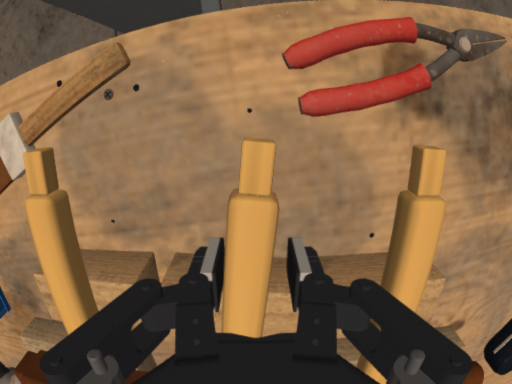

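The middle rung leans against the left pad (x≈225), turned a few degrees, so it swings and is loose. I'll continue to the end of its play.

Request:
arm_command --deltas '[[[0,0.1,0],[0,0,0],3.4],[[0,0,0],[0,0,0],3.4]]'

```text
clock: 11.6
position: [0.4673, 0.2379, 0.2207]
tool_rot: [3.141, 0.0, 3.001]
force: [-0.1, 0.6, -0.4]
grip_width: 0.034
finger_force: 0.0
```

Request:
arm_command --deltas '[[[0,0.1,0],[0,0,0],3.4],[[0,0,0],[0,0,0],3.4]]'

```text
clock: 11.8
position: [0.4674, 0.2389, 0.2207]
tool_rot: [3.141, 0.0, 3.001]
force: [0.3, 0.7, -0.1]
grip_width: 0.0342
finger_force: 0.0
```

Request:
arm_command --deltas '[[[0,0.1,0],[0,0,0],3.4],[[0,0,0],[0,0,0],3.4]]'

```text
clock: 12.0
position: [0.4676, 0.2399, 0.2207]
tool_rot: [3.141, 0.0, 3.001]
force: [-0.0, 0.4, -0.2]
grip_width: 0.0337
finger_force: 0.0
```

Request:
arm_command --deltas '[[[0,0.1,0],[0,0,0],3.4],[[0,0,0],[0,0,0],3.4]]'

```text
clock: 12.2
position: [0.4677, 0.2409, 0.2207]
tool_rot: [3.142, -0.0, 3.001]
force: [0.1, -0.6, -0.1]
grip_width: 0.0337
finger_force: 0.0
```

Request:
arm_command --deltas '[[[0,0.1,0],[0,0,0],3.4],[[0,0,0],[0,0,0],3.4]]'

```text
clock: 12.4
position: [0.4678, 0.2418, 0.2207]
tool_rot: [-3.142, -0.0, 3.001]
force: [-0.4, -1.0, -0.6]
grip_width: 0.0337
finger_force: 0.2
```

```bash
python3 - <<'E'
from h import *
s=bot.observe();d=bot.grab_frame("wrist")
for m in bot.mark_of("rung_2_end",d): print(m, wrist_world(d,s,m["at"],.056).round(4))
cv2.imwrite("pics/w3.png",d["frame"][:,:,::-1])
E
```

```text
{'at': [37.0, 193.6], 'p': 0.64} [0.4157 0.1216 0.056 ]
```

View pics/w3.png

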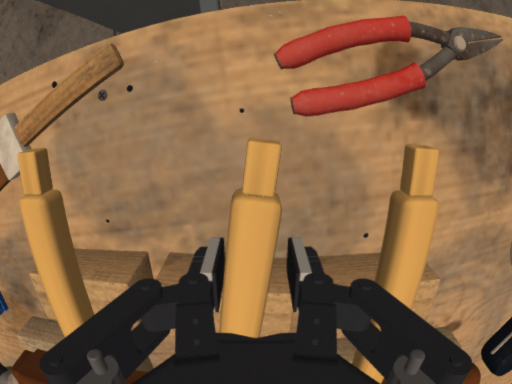

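The rung now leans about 7° in the image, with resistance just starting.

Request:
arm_command --deltas '[[[0,0.1,0],[0,0,0],3.4],[[0,0,0],[0,0,0],3.4]]'

```text
clock: 12.7
position: [0.468, 0.2428, 0.2207]
tool_rot: [-3.141, -0.0, 3.001]
force: [-0.7, -2.0, -0.9]
grip_width: 0.034
finger_force: 0.6
```

Request:
arm_command --deltas '[[[0,0.1,0],[0,0,0],3.4],[[0,0,0],[0,0,0],3.4]]'

```text
clock: 12.9
position: [0.4681, 0.2437, 0.2207]
tool_rot: [-3.141, -0.0, 3.001]
force: [-1.3, -1.4, 0.8]
grip_width: 0.0337
finger_force: 1.1
```

Request:
arm_command --deltas '[[[0,0.1,0],[0,0,0],3.4],[[0,0,0],[0,0,0],3.4]]'

```text
clock: 13.1
position: [0.4682, 0.2447, 0.2207]
tool_rot: [-3.141, -0.0, 3.001]
force: [-0.5, -2.8, 1.1]
grip_width: 0.0342
finger_force: 1.6
```

Request:
arm_command --deltas '[[[0,-0.4,0],[0,0,0],3.4],[[0,-0.4,0],[0,0,0],3.4],[[0,-0.4,0],[0,0,0],3.4],[[0,-0.4,0],[0,0,0],3.4],[[0,-0.4,0],[0,0,0],3.4],[[0,-0.4,0],[0,0,0],3.4],[[0,-0.3,0],[0,0,0],3.4],[[0,-0.3,0],[0,0,0],3.4],[[0,-0.3,0],[0,0,0],3.4],[[0,-0.2,0],[0,0,0],3.4],[[0,-0.2,0],[0,0,0],3.4],[[0,0,0],[0,0,0],3.4]]'

```text
clock: 14.3
position: [0.4631, 0.2078, 0.2207]
tool_rot: [-3.141, -0.0, 3.001]
force: [-0.3, -0.2, -0.1]
grip_width: 0.0339
finger_force: 0.0
```

Request:
arm_command --deltas '[[[0,-0.2,0],[0,0,0],3.4],[[0,-0.2,0],[0,0,0],3.4],[[0,-0.2,0],[0,0,0],3.4],[[0,-0.1,0],[0,0,0],3.4],[[0,0,0],[0,0,0],3.4]]'

```text
clock: 14.8
position: [0.4621, 0.201, 0.2207]
tool_rot: [-3.141, -0.0, 3.001]
force: [0.5, -0.4, -0.3]
grip_width: 0.0341
finger_force: 0.0
```

Request:
arm_command --deltas '[[[0,-0.1,0],[0,0,0],3.4],[[0,-0.1,0],[0,0,0],3.4],[[0,0,0],[0,0,0],3.4]]'

```text
clock: 15.1
position: [0.4618, 0.1992, 0.2207]
tool_rot: [3.141, 0.0, 3.001]
force: [-0.3, 1.0, -0.4]
grip_width: 0.0342
finger_force: 0.5
```

Request:
arm_command --deltas '[[[0,-0.1,0],[0,0,0],3.4],[[0,-0.1,0],[0,0,0],3.4],[[0,0,0],[0,0,0],3.4]]'

```text
clock: 15.4
position: [0.4615, 0.1972, 0.2207]
tool_rot: [3.141, 0.0, 3.001]
force: [-0.3, 3.3, -0.4]
grip_width: 0.0338
finger_force: 1.4
```

Full play is found on both sides, from 0.197 to 0.244. Now centre the rung and grip it.

Request:
arm_command --deltas '[[[0,0.4,0],[0,0,0],3.4],[[0,0.4,0],[0,0,0],3.4],[[0,0.4,0],[0,0,0],3.4],[[0,0.4,0],[0,0,0],3.4],[[0,0.4,0],[0,0,0],3.4],[[0,0.4,0],[0,0,0],3.4],[[0,0.4,0],[0,0,0],3.4],[[0,0,0],[0,0,0],3.4],[[0,-0.5,0],[0,0,0],3.4],[[0,0,0],[0,0,0],2],[[0,0,0],[0,0,0],2],[[0,0,0],[0,0,0],2],[[0,0,0],[0,0,0],2]]'

```text
clock: 16.7
position: [0.4648, 0.2199, 0.2207]
tool_rot: [3.142, 0.0, 3.001]
force: [-0.1, -0.6, 0.7]
grip_width: 0.023
finger_force: 43.0
```

Request:
arm_command --deltas '[[[0.3,0,0],[0,0,0],2],[[0.5,0,0],[0,0,0],2],[[0,0,0],[0,0,0],2]]' --newtons 50

```text
clock: 17.0
position: [0.4561, 0.2214, 0.2207]
tool_rot: [-3.142, -0.0, 3.002]
force: [-0.5, 0.4, 2.0]
grip_width: 0.0227
finger_force: 51.0
```

It draws out freely. Finish the draw, lift and turn.

Request:
arm_command --deltas '[[[0.8,0,0],[0,0,0],2],[[0.8,0,0],[0,0,0],2],[[0.8,0,0],[0,0,0],2],[[0.8,0,0],[0,0,0],2],[[0,0,0],[0,0,0],2],[[0,0,-1],[0,0,0],2],[[0,0,-3],[0,0,0],2],[[0,0,-3],[0,0,0],2],[[0,0,-3],[0,0,0],2],[[0,0,0],[0,0,0],2]]'

```text
clock: 18.0
position: [0.4259, 0.2259, 0.3243]
tool_rot: [3.139, 0.004, 3.001]
force: [0.3, 0.6, -0.4]
grip_width: 0.0227
finger_force: 50.8
```

Request:
arm_command --deltas '[[[0,0,0],[0,0,0.13],2],[[0,0,0],[0,0,0.13],2],[[0,0,0],[0,0,0.13],2],[[0,0,0],[0,0,0.13],2],[[0,0,0],[0,0,0.13],2],[[0,0,0],[0,0,0.13],2],[[0,0,0],[0,0,0.13],2],[[0,0,0],[0,0,0.13],2],[[0,0,0],[0,0,0.13],2],[[0,0,0],[0,0,0.13],2],[[0,0,0],[0,0,0.13],2],[[0,0,0],[0,0,0.065],2],[[0,0,0],[0,0,0],2]]'

```text
clock: 19.3
position: [0.4251, 0.2256, 0.3206]
tool_rot: [-3.141, 0.0, 1.505]
force: [0.1, -0.2, -1.3]
grip_width: 0.0228
finger_force: 50.8
```

```bash
python3 - <<'E'
from h import *
s=bot.observe();d=bot.grab_frame("wrist"); print(s["position"],s["tool_rot"],s["grip_width"])
cv2.imwrite("pics/w4.png",d["frame"][:,:,::-1])
E
```

```text
[0.42512956 0.22556191 0.32062705] [-3.14135702e+00  2.30744785e-04  1.50535505e+00] 0.022839563433997772
```

View pics/w4.png

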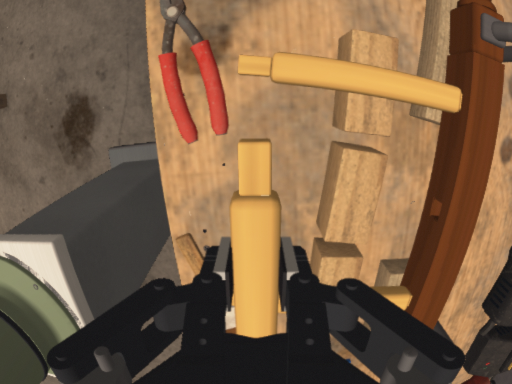

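The rung is held straight between the pads (free shoulder at about (256,195)). The left rung and the leg are undisturbed. Carry it to the tray.

Request:
arm_command --deltas '[[[-2,0.5,0],[0,0,0],2],[[-3.8,1,0],[0,0,0],2],[[-4.2,1.1,0],[0,0,0],2],[[-4.2,1.1,0],[0,0,0],2],[[-4.2,1.1,0],[0,0,0],2],[[-4.2,1.1,0],[0,0,0],2],[[-4.2,1.1,0],[0,0,0],2],[[-4.2,1.1,0],[0,0,0],2],[[-4.2,0.9,0],[0,0,0],2],[[-2.1,0.5,0],[0,0,0],2],[[0,0,0],[0,0,0],2],[[0,0,0],[0,0,0],2]]'

```text
clock: 20.55
position: [0.4958, -0.1529, 0.3205]
tool_rot: [-3.141, -0.001, 1.507]
force: [-0.3, 0.6, -0.2]
grip_width: 0.0226
finger_force: 50.7
```

```bash
python3 - <<'E'
from h import *
d=bot.grab_frame("top"); w=bot.grab_frame("wrist")
cv2.imwrite("pics/t5.png",np.hstack([cv2.resize(d["frame"][130:270,100:380],(400,200)),cv2.resize(w["frame"],(400,200*384*400//512//300))[:200] if 0 else cv2.resize(w["frame"],(267,200))])[:,:,::-1])
E
```

```text
(no output)
```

View pics/t5.png

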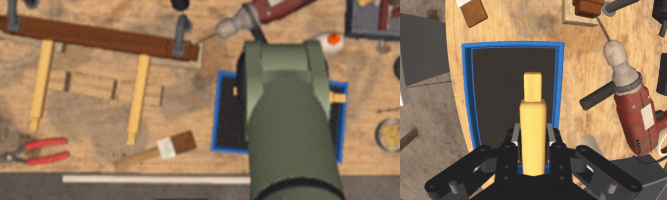

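The rung is over the far side of the tray, parallel to it, with both ends inside the rim. Lower it.

Request:
arm_command --deltas '[[[0,0,2.5],[0,0,0],2],[[0,0,3.5],[0,0,0],2],[[0,0,3.5],[0,0,0],2],[[0,0,2.5],[0,0,0],2],[[0,0,1],[0,0,0],2],[[0,0,0.3],[0,0,0],2],[[0,0,0],[0,0,0],2],[[0,0,0],[0,0,0],2]]'

```text
clock: 21.45
position: [0.4964, -0.1527, 0.1888]
tool_rot: [3.14, 0.0, 1.507]
force: [0.4, 0.1, -0.2]
grip_width: 0.0231
finger_force: 50.8
```

Request:
arm_command --deltas '[[[0,0,0.2],[0,0,0],2],[[0,0,0.1],[0,0,0],2],[[0,0,0],[0,0,0],2]]'

```text
clock: 21.75
position: [0.496, -0.1529, 0.1849]
tool_rot: [3.141, 0.0, 1.506]
force: [0.9, -0.5, -0.6]
grip_width: 0.0229
finger_force: 50.8
```

Request:
arm_command --deltas '[[[0,0,0.1],[0,0,0],2],[[0,0,0],[0,0,0],2]]'

```text
clock: 21.95
position: [0.4959, -0.1528, 0.1836]
tool_rot: [-3.141, -0.0, 1.506]
force: [0.1, 0.4, -0.4]
grip_width: 0.0229
finger_force: 50.8
```

Request:
arm_command --deltas '[[[0,0,0.1],[0,0,0],2],[[0,0,0],[0,0,0],2]]'

```text
clock: 22.15
position: [0.4959, -0.1528, 0.1826]
tool_rot: [-3.141, -0.0, 1.506]
force: [-0.3, -1.2, -0.2]
grip_width: 0.0231
finger_force: 50.8
```

Request:
arm_command --deltas '[[[0,0,0.05],[0,0,0],2],[[0,0,0],[0,0,0],2]]'

```text
clock: 22.35
position: [0.4959, -0.1528, 0.1821]
tool_rot: [-3.141, -0.0, 1.506]
force: [0.1, 0.5, -1.2]
grip_width: 0.0228
finger_force: 50.8
```

Request:
arm_command --deltas '[[[0,0,0.08],[0,0,0],2],[[0,0,0],[0,0,0],2]]'

```text
clock: 22.55
position: [0.496, -0.1528, 0.1818]
tool_rot: [3.141, 0.0, 1.506]
force: [-2.4, 0.1, 10.5]
grip_width: 0.0228
finger_force: 52.1
```

Request:
arm_command --deltas '[[[0,0,0.08],[0,0,0],2],[[0,0,0],[0,0,0],2]]'

```text
clock: 22.75
position: [0.496, -0.1527, 0.1817]
tool_rot: [3.141, 0.001, 1.506]
force: [-8.2, 2.9, 31.3]
grip_width: 0.023
finger_force: 54.9
```

Request:
arm_command --deltas '[[[0,0,-0.12],[0,0,0],2],[[0,0,0],[0,0,0],2.6],[[0,0,0],[0,0,0],3.4],[[0,0,0],[0,0,0],3.4],[[0,0,0],[0,0,0],3.4]]'

```text
clock: 23.25
position: [0.4959, -0.1528, 0.1817]
tool_rot: [-3.141, -0.0, 1.506]
force: [-0.3, 0.2, 0.3]
grip_width: 0.0338
finger_force: 0.0
```

Request:
arm_command --deltas '[[[0,0,-1],[0,0,0],3.4],[[0,0,-3],[0,0,0],3.4],[[0,0,-3.5],[0,0,0],4],[[0,0,-3.5],[0,0,0],6],[[0,0,-2.8],[0,0,0],6],[[0,0,0],[0,0,0],6]]'

```text
clock: 23.85
position: [0.4966, -0.153, 0.3238]
tool_rot: [3.136, 0.001, 1.506]
force: [0.2, -1.1, 0.5]
grip_width: 0.0595
finger_force: 0.0
```

```bash
python3 - <<'E'
from h import *
s=bot.observe();w=bot.grab_frame("wrist"); d=bot.grab_frame("top"); print(s["position"],s["tool_rot"])
cv2.imwrite("pics/w6.png",np.hstack([w["frame"][:,:,::-1],d["frame"][130:258,110:206][:,:,::-1].repeat(3,0).repeat(3,1)]))
E
```

```text
[ 0.49658651 -0.1529988   0.32384294] [3.13601843e+00 1.26043143e-03 1.50602925e+00]
```

View pics/w6.png

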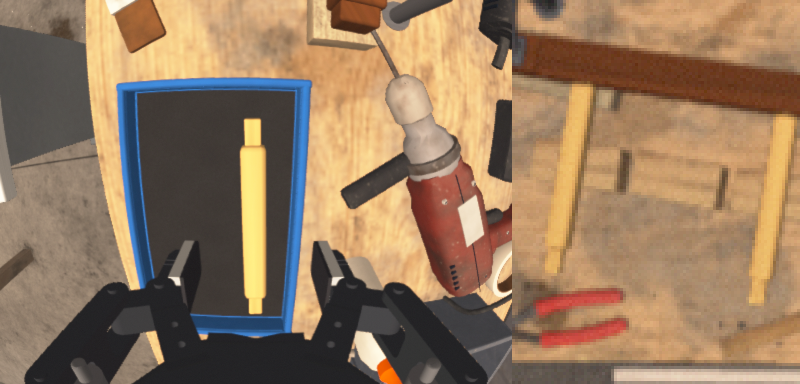

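The first rung lies flat in the tray, at x≈253 in the left view, clear of the rim, and the rest of the scene is undisturbed. On to the left rung.

Request:
arm_command --deltas '[[[2.5,-0.3,0],[0,0,0],6],[[4.3,-0.4,0],[0,0,0],6],[[4.3,-0.4,0],[0,0,0],6],[[4.3,-0.4,0],[0,0,0],6],[[4.3,-0.4,0],[0,0,0],6],[[4.3,-0.4,0],[0,0,0],6],[[4.3,-0.4,0],[0,0,0],6],[[4.3,-0.4,0],[0,0,0],6],[[4.3,-0.4,0],[0,0,0],6],[[4.3,-0.4,0],[0,0,0],6],[[4.3,-0.4,0],[0,0,0],6],[[2.1,-0.4,0],[0,0,0],6]]'

```text
clock: 25.15
position: [0.4784, 0.3289, 0.3187]
tool_rot: [-3.14, -0.001, 1.51]
force: [-0.7, -0.2, 0.0]
grip_width: 0.06
finger_force: 0.0
```

Request:
arm_command --deltas '[[[0,0,0],[0,0,-0.13],6],[[0,0,0],[0,0,-0.13],6],[[0,0,0],[0,0,-0.13],6],[[0,0,0],[0,0,-0.13],6],[[0,0,0],[0,0,-0.13],6],[[0,0,0],[0,0,-0.13],6],[[0,0,0],[0,0,-0.13],6],[[0,0,0],[0,0,-0.13],6],[[0,0,0],[0,0,-0.13],6],[[0,0,0],[0,0,-0.13],6],[[0,0,0],[0,0,-0.13],6],[[0,0,0],[0,0,-0.064],6],[[0,0,0],[0,0,0],6],[[0,0,0],[0,0,0],6]]'

```text
clock: 26.55
position: [0.4796, 0.3251, 0.3191]
tool_rot: [-3.141, -0.001, 2.998]
force: [0.4, 1.1, 1.2]
grip_width: 0.06
finger_force: 0.0
```

Request:
arm_command --deltas '[[[0,0,3],[0,0,0],6],[[0,0,3],[0,0,0],6],[[0,0,2.5],[0,0,0],6],[[0,0,1.3],[0,0,0],4.5],[[0,0,0],[0,0,0],3.4],[[0,0,0],[0,0,0],3.4],[[0,0,0],[0,0,0],3.4]]'

```text
clock: 27.25
position: [0.48, 0.3256, 0.223]
tool_rot: [3.141, 0.001, 3.0]
force: [0.7, -0.1, 1.2]
grip_width: 0.0339
finger_force: 0.0
```

Request:
arm_command --deltas '[[[0,0.2,0],[0,0,0],3.4],[[0,0.1,0],[0,0,0],3.4],[[0,0.1,0],[0,0,0],3.4],[[0,0,0],[0,0,0],3.4]]'

```text
clock: 27.65
position: [0.4803, 0.3294, 0.222]
tool_rot: [3.141, 0.0, 3.0]
force: [-1.0, 0.3, 0.2]
grip_width: 0.0339
finger_force: 0.0
```

Request:
arm_command --deltas '[[[0,0.1,0],[0,0,0],3.4],[[0,0,0],[0,0,0],3.4]]'

```text
clock: 27.85
position: [0.4804, 0.3303, 0.2218]
tool_rot: [3.142, -0.0, 3.0]
force: [0.0, -0.1, -0.4]
grip_width: 0.0338
finger_force: 0.0
```

Request:
arm_command --deltas '[[[0,0.1,0],[0,0,0],3.4],[[0,0,0],[0,0,0],3.4]]'

```text
clock: 28.05
position: [0.4805, 0.3313, 0.2218]
tool_rot: [3.142, -0.0, 3.0]
force: [0.0, 0.1, -0.1]
grip_width: 0.0338
finger_force: 0.0
```

Request:
arm_command --deltas '[[[0,0.1,0],[0,0,0],3.4],[[0,0,0],[0,0,0],3.4]]'

```text
clock: 28.25
position: [0.4807, 0.3323, 0.2218]
tool_rot: [3.141, -0.0, 3.0]
force: [0.1, -0.2, -0.3]
grip_width: 0.0338
finger_force: 0.0
```

Request:
arm_command --deltas '[[[0,0.1,0],[0,0,0],3.4],[[0,0,0],[0,0,0],3.4]]'

```text
clock: 28.45
position: [0.4808, 0.3333, 0.2218]
tool_rot: [3.141, -0.0, 3.0]
force: [0.1, -0.2, -0.4]
grip_width: 0.0341
finger_force: 0.0
```

Request:
arm_command --deltas '[[[0,0.1,0],[0,0,0],3.4],[[0,0,0],[0,0,0],3.4]]'

```text
clock: 28.65
position: [0.481, 0.3343, 0.2218]
tool_rot: [3.141, 0.0, 3.0]
force: [-0.4, 0.5, -0.4]
grip_width: 0.0341
finger_force: 0.0
```

Request:
arm_command --deltas '[[[0,0.1,0],[0,0,0],3.4],[[0,0.1,0],[0,0,0],3.4],[[0,0,0],[0,0,0],3.4]]'

```text
clock: 28.95
position: [0.4812, 0.3363, 0.2218]
tool_rot: [3.141, 0.0, 3.001]
force: [-0.7, -0.2, -0.5]
grip_width: 0.0336
finger_force: 0.0
```

Also loose. Continue to the end of its play.

Request:
arm_command --deltas '[[[0,0.2,0],[0,0,0],3.4],[[0,0.2,0],[0,0,0],3.4],[[0,0.2,0],[0,0,0],3.4],[[0,0.2,0],[0,0,0],3.4],[[0,0,0],[0,0,0],3.4]]'

```text
clock: 29.45
position: [0.4823, 0.3444, 0.2218]
tool_rot: [3.141, -0.0, 3.001]
force: [0.5, 0.4, -0.2]
grip_width: 0.034
finger_force: 0.0
```

Request:
arm_command --deltas '[[[0,0.1,0],[0,0,0],3.4],[[0,0.1,0],[0,0,0],3.4],[[0,0,0],[0,0,0],3.4]]'

```text
clock: 29.75
position: [0.4826, 0.3461, 0.2218]
tool_rot: [-3.141, -0.0, 3.0]
force: [0.3, -0.5, -0.0]
grip_width: 0.0341
finger_force: 0.3
```

Request:
arm_command --deltas '[[[0,0.1,0],[0,0,0],3.4],[[0,0.1,0],[0,0,0],3.4],[[0,0,0],[0,0,0],3.4]]'

```text
clock: 30.05
position: [0.4829, 0.348, 0.2217]
tool_rot: [-3.141, -0.0, 3.0]
force: [-1.2, -3.0, 1.3]
grip_width: 0.034
finger_force: 1.2
```

Request:
arm_command --deltas '[[[0,0.1,0],[0,0,0],3.4],[[0,0,0],[0,0,0],3.4]]'

```text
clock: 30.25
position: [0.4831, 0.3489, 0.2218]
tool_rot: [-3.141, -0.0, 3.0]
force: [-1.1, -3.4, 0.7]
grip_width: 0.0339
finger_force: 1.9
```

Request:
arm_command --deltas '[[[0,-0.4,0],[0,0,0],3.4],[[0,-0.4,0],[0,0,0],3.4],[[0,-0.4,0],[0,0,0],3.4],[[0,-0.4,0],[0,0,0],3.4],[[0,-0.4,0],[0,0,0],3.4],[[0,-0.4,0],[0,0,0],3.4],[[0,-0.4,0],[0,0,0],3.4],[[0,-0.3,0],[0,0,0],3.4],[[0,-0.3,0],[0,0,0],3.4],[[0,-0.3,0],[0,0,0],3.4],[[0,-0.3,0],[0,0,0],3.4],[[0,-0.2,0],[0,0,0],3.4],[[0,0,0],[0,0,0],3.4]]'

```text
clock: 31.55
position: [0.4772, 0.3071, 0.2218]
tool_rot: [-3.141, -0.0, 3.0]
force: [0.6, 0.2, -0.1]
grip_width: 0.0341
finger_force: 0.0
```

Request:
arm_command --deltas '[[[0,-0.1,0],[0,0,0],3.4],[[0,-0.1,0],[0,0,0],3.4],[[0,0,0],[0,0,0],3.4]]'

```text
clock: 31.85
position: [0.4769, 0.3054, 0.2218]
tool_rot: [3.142, -0.0, 3.0]
force: [-0.1, 0.1, -0.6]
grip_width: 0.0339
finger_force: 0.0
```

Request:
arm_command --deltas '[[[0,-0.1,0],[0,0,0],3.4],[[0,-0.1,0],[0,0,0],3.4],[[0,0,0],[0,0,0],3.4]]'

```text
clock: 32.15
position: [0.4766, 0.3034, 0.2218]
tool_rot: [3.141, -0.0, 3.0]
force: [-0.6, 1.1, 0.4]
grip_width: 0.0339
finger_force: 0.4
```

Request:
arm_command --deltas '[[[0,-0.1,0],[0,0,0],3.4],[[0,0,0],[0,0,0],3.4]]'

```text
clock: 32.35
position: [0.4764, 0.3025, 0.2218]
tool_rot: [3.141, -0.0, 3.0]
force: [-0.7, 2.9, -0.7]
grip_width: 0.0337
finger_force: 0.8
```

Request:
arm_command --deltas '[[[0,-0.1,0],[0,0,0],3.4],[[0,0,0],[0,0,0],3.4]]'

```text
clock: 32.55
position: [0.4763, 0.3015, 0.2218]
tool_rot: [3.141, -0.0, 3.0]
force: [-1.1, 1.9, 0.3]
grip_width: 0.0343
finger_force: 1.2
```

Request:
arm_command --deltas '[[[0,0.4,0],[0,0,0],3.4],[[0,0.4,0],[0,0,0],3.4],[[0,0.4,0],[0,0,0],3.4],[[0,0.4,0],[0,0,0],3.4],[[0,0.4,0],[0,0,0],3.4],[[0,0.4,0],[0,0,0],3.4],[[0,0.45,0],[0,0,0],3.4],[[0,0,0],[0,0,0],3.4],[[0,-0.5,0],[0,0,0],3.4],[[0,0,0],[0,0,0],2],[[0,0,0],[0,0,0],2],[[0,0,0],[0,0,0],2],[[0,0,0],[0,0,0],2]]'

```text
clock: 33.85
position: [0.4797, 0.3247, 0.2218]
tool_rot: [3.142, 0.0, 3.0]
force: [0.2, 0.2, 1.8]
grip_width: 0.023
finger_force: 52.4
```

Request:
arm_command --deltas '[[[0.3,0,0],[0,0,0],2],[[0.5,0,0],[0,0,0],2],[[0,0,0],[0,0,0],2]]'

```text
clock: 34.15
position: [0.4709, 0.3262, 0.2219]
tool_rot: [-3.142, -0.0, 3.001]
force: [-2.0, -0.1, 2.3]
grip_width: 0.0229
finger_force: 52.4
```

Request:
arm_command --deltas '[[[0.8,0,0],[0,0,0],2],[[0.8,0,0],[0,0,0],2],[[0.8,0,0],[0,0,0],2],[[0.8,0,0],[0,0,0],2],[[0,0,0],[0,0,0],2],[[0,0,-1],[0,0,0],2],[[0,0,-3],[0,0,0],2],[[0,0,-3],[0,0,0],2],[[0,0,-3],[0,0,0],2],[[0,0,0],[0,0,0],2]]'

```text
clock: 35.15
position: [0.4408, 0.3309, 0.3258]
tool_rot: [3.138, 0.004, 3.0]
force: [-0.0, 0.3, -1.6]
grip_width: 0.0227
finger_force: 52.2
```

Request:
arm_command --deltas '[[[0,0,0],[0,0,0.13],2],[[0,0,0],[0,0,0.13],2],[[0,0,0],[0,0,0.13],2],[[0,0,0],[0,0,0.13],2],[[0,0,0],[0,0,0.13],2],[[0,0,0],[0,0,0.13],2],[[0,0,0],[0,0,0.13],2],[[0,0,0],[0,0,0.13],2],[[0,0,0],[0,0,0.13],2],[[0,0,0],[0,0,0.13],2],[[0,0,0],[0,0,0.13],2],[[0,0,0],[0,0,0.065],2],[[0,0,0],[0,0,0],2]]'

```text
clock: 36.45
position: [0.44, 0.3304, 0.3219]
tool_rot: [-3.142, 0.0, 1.504]
force: [0.3, -0.0, -1.2]
grip_width: 0.0231
finger_force: 52.2
```

Request:
arm_command --deltas '[[[-2,0.1,0],[0,0,0],2],[[-4,0.1,0],[0,0,0],2],[[-4.2,0.1,0],[0,0,0],2],[[-4.2,0.1,0],[0,0,0],2],[[-4.2,0.1,0],[0,0,0],2],[[-4.2,0.1,0],[0,0,0],2],[[-4.2,0.1,0],[0,0,0],2],[[-4.2,0.1,0],[0,0,0],2],[[-4.2,0.1,0],[0,0,0],2],[[-4.2,0.1,0],[0,0,0],2],[[-4.2,0.1,0],[0,0,0],2],[[-2.6,0.1,0],[0,0,0],2],[[-1.5,0.1,0],[0,0,0],2],[[0,0,0],[0,0,0],2],[[0,0,0],[0,0,0],2]]'

```text
clock: 37.95
position: [0.4216, -0.1482, 0.3218]
tool_rot: [-3.141, -0.0, 1.506]
force: [0.3, 0.0, -1.2]
grip_width: 0.0229
finger_force: 52.1
```

```bash
python3 - <<'E'
from h import *
w=bot.grab_frame("wrist"); print(bot.observe()["position"])
cv2.imwrite("pics/w7.png",w["frame"][:,:,::-1])
E
```

```text
[ 0.42173114 -0.14773747  0.32180169]
```

View pics/w7.png

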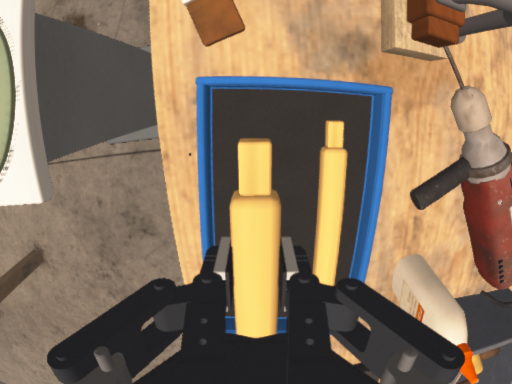

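The held rung (at (256,195)) is over the near half of the tray, well clear of the first rung (x≈333). Lower it.

Request:
arm_command --deltas '[[[0,0,2.5],[0,0,0],2],[[0,0,3.5],[0,0,0],2],[[0,0,3.5],[0,0,0],2],[[0,0,2.5],[0,0,0],2],[[0,0,1],[0,0,0],2],[[0,0,0.5],[0,0,0],2],[[0,0,0.2],[0,0,0],2],[[0,0,0],[0,0,0],2],[[0,0,0],[0,0,0],2]]'

```text
clock: 38.9
position: [0.422, -0.1485, 0.1857]
tool_rot: [3.14, 0.0, 1.505]
force: [0.9, -0.7, -0.8]
grip_width: 0.0228
finger_force: 52.2
```

Request:
arm_command --deltas '[[[0,0,0.08],[0,0,0],2],[[0,0,0],[0,0,0],2]]'

```text
clock: 39.1
position: [0.4217, -0.1486, 0.1843]
tool_rot: [3.141, 0.0, 1.505]
force: [-0.6, -0.0, -1.4]
grip_width: 0.0228
finger_force: 52.2
```

Request:
arm_command --deltas '[[[0,0,0.08],[0,0,0],2],[[0,0,0],[0,0,0],2]]'

```text
clock: 39.3
position: [0.4217, -0.1485, 0.1832]
tool_rot: [3.142, 0.0, 1.505]
force: [0.5, 0.1, -0.0]
grip_width: 0.0228
finger_force: 52.2
```

Request:
arm_command --deltas '[[[0,0,0.05],[0,0,0],2],[[0,0,0],[0,0,0],2]]'

```text
clock: 39.5
position: [0.4217, -0.1484, 0.1828]
tool_rot: [3.141, 0.0, 1.505]
force: [-1.5, -0.1, 7.0]
grip_width: 0.0227
finger_force: 53.0
```

Contact. Release and retreat.

Request:
arm_command --deltas '[[[0,0,0],[0,0,0],2.4],[[0,0,0],[0,0,0],2.8],[[0,0,0],[0,0,0],3.4],[[0,0,0],[0,0,0],3.4],[[0,0,0],[0,0,0],3.4],[[0,0,-1],[0,0,0],3.4],[[0,0,-3],[0,0,0],3.4],[[0,0,-3.5],[0,0,0],3.4],[[0,0,-3.5],[0,0,0],3.4],[[0,0,-3.5],[0,0,0],3.4],[[0,0,-3.5],[0,0,0],3.4],[[0,0,0],[0,0,0],3.4]]'

```text
clock: 40.7
position: [0.4222, -0.1485, 0.3672]
tool_rot: [3.135, 0.002, 1.505]
force: [-0.4, -0.5, -0.2]
grip_width: 0.034
finger_force: 0.0
```

```bash
python3 - <<'E'
from h import *
w=bot.grab_frame("wrist"); d=bot.grab_frame("top")
s=bot.observe(); print(s["position"],s["grip_width"],s["clock"])
cv2.imwrite("pics/w8.png",np.hstack([w["frame"][:,:,::-1],d["frame"][130:258,110:206][:,:,::-1].repeat(3,0).repeat(3,1)]))
E
```

```text
[ 0.4214369  -0.14850586  0.36380814] 0.034226668371459934 40.8
```

View pics/w8.png

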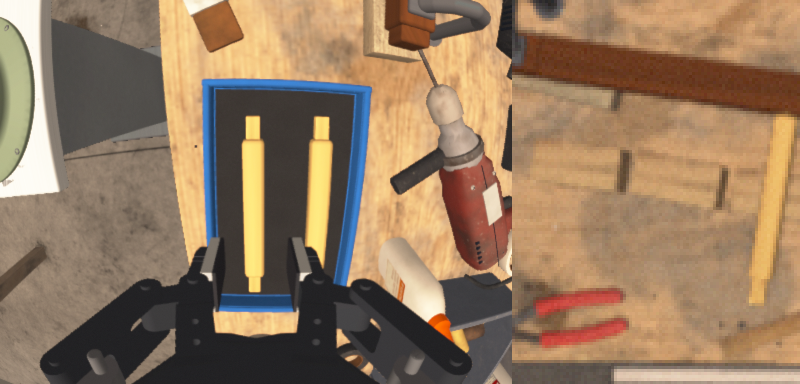

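Both loose rungs lie flat in the tray (x≈253 and 320). The sound rung is still in the leg and nothing else has moved.

```bash
python3 -c "
from workcell import bot
print(bot.job_done())"
```

```text
the job is handed in; nothing more can be done
None
```

Job handed in at about 41 s of the 72 s: the middle and left rungs were loose and now lie flat in the blue tray, and the right rung tested sound (pushed to at most about 9 N each way) and stays in the leg.

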